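# Sweep the washers through the gate

## Task

Tidy the sorting tray: with the fingertips, push the three loose steel washers along the deck, through the gate in the blue fence, one at a time, so that each drops into the slot behind it. Do not pick any washer up, and leave the upright brass bolt on the deck, the glue pot and the screwdriver where they are.

Things in the scene. Friction and masses are not known exactly. Their poses are not given: they have to be found in the camera images.
- tray: plywood sorting tray fixed to the bench, 270 mm (x) by 280 mm (y), its flat deck (green where the washers lie) 50 mm above the bench; origin at the centre of its underside, z up. Gate and slot are on its +x side; the -x edge is open, no rim. At the start washers and bolt stand, in any order, between x = -85 and -35 mm and y = +-85 mm
- deck (a point): point on the deck's surface at x = -60 mm, y = 0 of the tray, axes the tray's, in the middle of where the washers lie. Around them a blue fence 20 mm high: side rims (inner faces at tray y = +-132 mm, x = -135 to 5 mm) and two 8 mm thick wings that narrow like a shallow funnel from tray (x 0, y +-130 mm) to (x 40, y +-24 mm), the gate
- gate (a point): middle of the gate at deck height: a 48 mm wide gap (along the tray's y) in the fence, at x = 40 mm, y = 0 of the tray; its axes are the tray's. The slot's near edge lies right here, so a washer tips in once its centre is pushed past this point in +x
- slot (a point): centre of the slot's mouth at deck height, at x = 77.5 mm, y = 0 of the tray; its axes are the tray's. The slot is an open recess 75 mm (x) by 48 mm (y) and 40 mm deep with a yellow floor
- washer1_mid (a point): steel washer, a flat ring 34 mm across and 6 mm thick with a 13 mm hole, about 36 g, lying flat and loose on the tray's deck; this point is its centre, half-way up (3 mm above the deck). It slides with ordinary dry friction when pushed from the side
- washer2_mid (a point): steel washer, a flat ring 34 mm across and 6 mm thick with a 13 mm hole, about 36 g, lying flat and loose on the tray's deck; this point is its centre, half-way up (3 mm above the deck). It slides with ordinary dry friction when pushed from the side
- washer3_mid (a point): steel washer, a flat ring 34 mm across and 6 mm thick with a 13 mm hole, about 36 g, lying flat and loose on the tray's deck; this point is its centre, half-way up (3 mm above the deck). It slides with ordinary dry friction when pushed from the side
- bolt_mid (a point): brass bolt standing on its 25 mm wide, 9 mm thick hexagonal head on the deck, shank 12 mm across pointing up, 41 mm tall, loose; this point is on its axis 20 mm above the deck. To be left alone
- pot_mid (a point): green glue pot with a red cap, 56 mm across, 100 mm tall, loose on the bench to the tray's +y side; this point is its centre, 50 mm up. To be left alone
- driver_grip (a point): screwdriver lying on the bench to the tray's -y side, loose; this point is in the middle of its handle. To be left alone
There are look-alikes about, which are no part of the job. Leave any red look-alike of the part that bears washer2_mid alone.

How it is judged:
On the way, in this order (a step that is already met when the one before it is completed fails the run):
1. a first washer has dropped into the slot (((x of washer1_mid in the frame of slot between -0.04 and 0.04 m and y of washer1_mid in the frame of slot between -0.025 and 0.025 m and z of washer1_mid in the frame of slot below -0.01 m) or (x of washer2_mid in the frame of slot between -0.04 and 0.04 m and y of washer2_mid in the frame of slot between -0.025 and 0.025 m and z of washer2_mid in the frame of slot below -0.01 m) or (x of washer3_mid in the frame of slot between -0.04 and 0.04 m and y of washer3_mid in the frame of slot between -0.025 and 0.025 m and z of washer3_mid in the frame of slot below -0.01 m))), for 0.1 s.
2. a second washer, after the first, has dropped into the slot ((((x of washer1_mid in the frame of slot between -0.04 and 0.04 m and y of washer1_mid in the frame of slot between -0.025 and 0.025 m and z of washer1_mid in the frame of slot below -0.01 m) and (x of washer2_mid in the frame of slot between -0.04 and 0.04 m and y of washer2_mid in the frame of slot between -0.025 and 0.025 m and z of washer2_mid in the frame of slot below -0.01 m)) or ((x of washer1_mid in the frame of slot between -0.04 and 0.04 m and y of washer1_mid in the frame of slot between -0.025 and 0.025 m and z of washer1_mid in the frame of slot below -0.01 m) and (x of washer3_mid in the frame of slot between -0.04 and 0.04 m and y of washer3_mid in the frame of slot between -0.025 and 0.025 m and z of washer3_mid in the frame of slot below -0.01 m)) or ((x of washer2_mid in the frame of slot between -0.04 and 0.04 m and y of washer2_mid in the frame of slot between -0.025 and 0.025 m and z of washer2_mid in the frame of slot below -0.01 m) and (x of washer3_mid in the frame of slot between -0.04 and 0.04 m and y of washer3_mid in the frame of slot between -0.025 and 0.025 m and z of washer3_mid in the frame of slot below -0.01 m)))), for 0.1 s.
3. the third washer, after the second, has dropped into the slot (x of washer1_mid in the frame of slot between -0.04 and 0.04 m and y of washer1_mid in the frame of slot between -0.025 and 0.025 m and z of each of washer1_mid, washer2_mid, washer3_mid in the frame of slot below -0.01 m and x of washer2_mid in the frame of slot between -0.04 and 0.04 m and y of washer2_mid in the frame of slot between -0.025 and 0.025 m and x of washer3_mid in the frame of slot between -0.04 and 0.04 m and y of washer3_mid in the frame of slot between -0.025 and 0.025 m), for 0.1 s.
At the end, for the whole second after the job is handed in: All three washers lie in the slot, their centres below its 75 by 48 mm mouth (2.5 mm spare in x, 1 mm in y) and at least 10 mm below the deck, having dropped in one after another; the bolt is within 15 mm, and the glue pot and screwdriver within 20 mm, of where they began (all of step 3 and distance of bolt_mid from where it was at the start of the episode below 0.015 m and distance of each of pot_mid, driver_grip from where it was at the start of the episode below 0.02 m); the robot touches nothing.
It fails at once if a washer is lifted more than 15 mm off the deck (z of any of washer1_mid, washer2_mid, washer3_mid in the frame of slot above 0.018 m).
It fails at once if the bolt is shifted or knocked by more than 15 mm (distance of bolt_mid from where it was at the start of the episode above 0.015 m).
It fails at once if the glue pot is shifted or knocked by more than 20 mm (distance of pot_mid from where it was at the start of the episode above 0.02 m).
It fails at once if the screwdriver is shifted or knocked by more than 20 mm (distance of driver_grip from where it was at the start of the episode above 0.02 m).
It also fails if it takes over 72 s, if anything falls off the work surface, if the arm or the gripper's body presses on something with over 40 N, if the wrist force passes 120 N, or if a joint passes its speed limit or range.

## Robot

A 6-joint arm with a two-finger parallel gripper is mounted at the origin on the work surface. World frame = base frame: x ahead of the robot, y to its left, z up, the work surface at z = 0. Lengths are in m, angles in rad, forces in N, time in s.
With the tool pointing down it reaches from about 0.4 to 0.825 m from the base axis. Payload 7 kg.
Tool frame: the origin (TCP) lies on the centre line of the jaws, within the pads' length; the fingertips stand tip_reach ahead of it and the grasp point (between the pads) is the TCP (tip_reach is the distance from the TCP to the fingertips, in m); z points along the fingers, y is the line along which they close (so a half turn about z gives the same grasp; the last joint's range is limited). The gripper opens to 88 mm and grips with 3 to 60 N. Pads are 19 mm wide; open, the fingers measure 130 mm over their backs; the gripper's body (78 mm by 193 mm) begins 47 mm behind the grasp point.
Start: joints at [-0.839, 0.359, 0.012, 0, -1.224, -0.288], TCP at [0.29, -0.61, 0.246] pointing down, gripper open.
Joint ranges: [-3.07, 3.07], [-1.43, 2.12], [-1.02, 1.25], [-3.03, 1.67], [-3.05, -0], [-3.03, 3.03]. Speed limits (rad/s): [2.39, 2.39, 3.01, 3.14, 3.14, 3.14].

## Interface

Orientations are given as [roll, pitch, yaw] about the fixed x, y, z axes, in that order (R = Rz(yaw) Ry(pitch) Rx(roll)).
In Python, from station import get_state, grab_frame, calibration, job_done, find_in, mark_of, tip_reach gives the robot as it stands.
- The arm moves only by the shell command python3 -m handwheel 'ROWS' [OPENING] [FORCE]. ROWS is JSON, a list of rows, each an object with "delta_pos": the shift along the world's x, y, z in units of 30 mm (1.0 is 30 mm), a list of three; "dr": the turn, a rotation vector about the world's x, y, z in degrees, a list of three. In form: [{"delta_pos": [tx, ty, tz], "dr": [rx, ry, rz]}, ...]. A call has 1 to 10 rows; each row shifts and turns the commanded pose from where the row before left it; what a row does not reach is not made up. A row lasts 1/10 s, in which the tool goes at most 50 mm and 8.59 degrees, less where a joint would pass 70% of its speed; a pose out of reach is approached as far as the arm can. A call is refused whole if a number of a shift passes 1 or a number of a turn 8.59, either way. A call with a gripper value outside its range is refused whole. OPENING is the closure, from -1 (fully open) to 1 (shut), set as the call begins (- or left out, the last holds). The fingers move at their own pace and stop on an object; FORCE is the grip in N (left out, the last holds). Time passes only in rows, so rows that do not move let the fingers close. It gives the time, the measured TCP pose, the force, the opening and the grip force at its end, in the units of the state.
- get_state(): the state, without advancing time (a new reading comes with each control period).
- grab_frame(name): name is "scene" or "top" or "wrist"; returns the picture (384x512x3 uint8, red, green, blue); there is no depth.
- calibration(name): a dict with "fx", "fy", "cx", "cy" (pixels), "extrinsics" (4x4, takes a point from world to camera coordinates). Camera axes: x right, y down, z forward; pixel columns grow to the right and rows downward; lengths in m; the calibration is good to about 2 mm. A picture is of the moment at which its call begins: read the wrist's pose just before it. calibration takes no time and is no camera call; for the wrist camera it gives the pose at the moment of the call.
- job_done(): hands the job in; it is judged then, once.
Trained networks look in the newest picture that a camera, given by its name, has taken for a name from the list of things; names that differ only in an ending like _2 or _b are one class to them, and where a whole thing is asked for, a point or a joint stands for the part that bears it (a point fixed in the world has none). Each returns a list of dicts, best first, with "conf" (0 to 1); they miss things now and then, are a little off and sometimes report something else, mostly with a low value. They report only what shows in the picture. A call takes as long as a camera call. They do not tell look-alikes from the thing itself.
- find_in(camera, query): "location" ([column, row] in pixels, amid what is visible of it).
- mark_of(camera, query): "location" ([column, row] in pixels: a listed point, or the origin of a listed thing).
The state is a dict: "t": time; "q": joint angles; "qd": joint speeds; "joint_efforts": joint torques, N m; "eef_pos": TCP position; "ee_rot": TCP orientation; "force": force on the tool from outside, world axes, zero at the start; "moment": the same for the moment, N m; "width": finger opening in m; "gripper_force": force on a finger pad.
Only numpy, scipy, OpenCV 4.12 (cv2) and the standard library are available. Lean on these libraries where they do the work, as an engineer would, in place of code of your own. Each camera call takes 0.05 s, during which the arm holds its last target. There are 200 camera calls.

## Working session

There is one attempt and no reset: what is moved stays moved. The work goes in short steps, Python scripts to look and compute and a shell command to move; the robot and the scene stay as the last step left them, time stands still between calls to the robot, and variables do not carry over. Pictures are saved under pics/ and viewed, at most 10 in all, crops included, and the job is handed in when it is done.

```bash
mkdir -p pics; cat > h.py <<'E'
import numpy as np, cv2
from station import *
def ray(cam,uv,z,C=None):
    c=C or calibration(cam);E=np.array(c["extrinsics"]);R,t=E[:3,:3],E[:3,3]
    d=R.T@np.array([(uv[0]-c["cx"])/c["fx"],(uv[1]-c["cy"])/c["fy"],1]);o=-R.T@t
    return o+d*(z-o[2])/d[2]
def proj(cam,p):
    c=calibration(cam);E=np.array(c["extrinsics"]);q=E[:3,:3]@np.array(p)+E[:3,3]
    return [c["cx"]+c["fx"]*q[0]/q[2],c["cy"]+c["fy"]*q[1]/q[2]]
def save(cam,n,s=1.5):
    im=grab_frame(cam);cv2.imwrite(f"pics/{n}.png",cv2.resize(im[:,:,::-1],None,fx=s,fy=s));return im
E
python3 - <<'E'
from h import *
print(tip_reach if not callable(tip_reach) else tip_reach()); s=get_state();print(s["t"],s["eef_pos"],s["ee_rot"],s["width"])
save("top","top0"); 
for q,z in [("washer1_mid",.053),("bolt_mid",.07),("gate",.05),("slot",.05),("deck",.05),("pot_mid",.05),("driver_grip",.012)]:
    for r in mark_of("top",q): print(q,np.round(r["conf"],2),np.round(r["location"],1),np.round(ray("top",r["location"],z),4))
E
```

```text
0.019
0.0 [ 0.28961229 -0.6092057   0.244644  ] [ 3.13997787e+00 -1.19985382e-04 -2.69792015e+00] 0.08784919105308898
washer1_mid 0.5 [245.1 190.5] [0.5116 0.0502 0.053 ]
bolt_mid 0.48 [275.  203.2] [ 0.4852 -0.0089  0.07  ]
gate 0.8 [278.1 151. ] [ 0.5952 -0.0151  0.05  ]
gate 0.38 [296.7 211.5] [ 0.4719 -0.0535  0.05  ]
slot 0.57 [276.8 130.4] [ 0.6388 -0.0119  0.05  ]
deck 0.88 [280.2 198.4] [ 0.4976 -0.0203  0.05  ]
pot_mid 0.92 [168.  155.8] [0.5799 0.208  0.05  ]
driver_grip 0.58 [389.9 185.5] [ 0.5353 -0.2567  0.012 ]
```

View pics/top0.png

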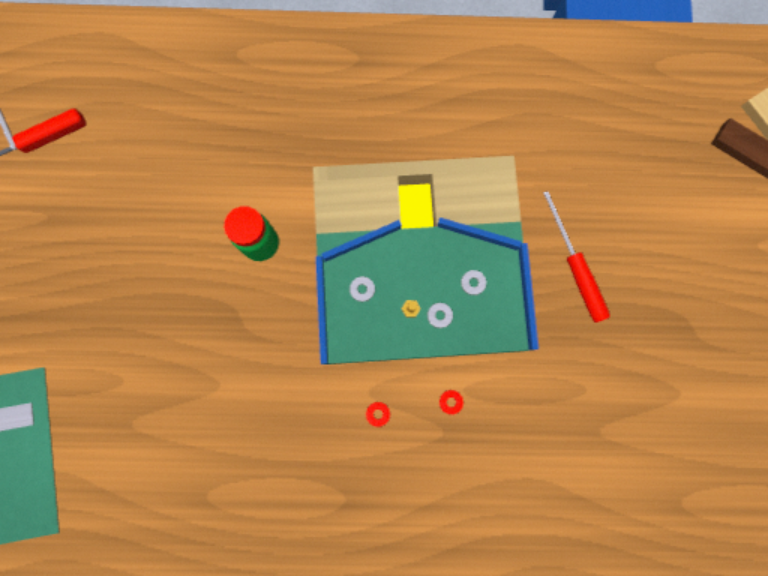

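Steel washers (×1.5 picture): (362,289), (473,282), (440,315). The two red rings on the bench at (378,414) and (451,402) are the look-alikes. The brass bolt is at (411,308). Next I refine the positions and check them in a crop.

```bash
python3 - <<'E'
from h import *
im=grab_frame("top");h=cv2.cvtColor(im,cv2.COLOR_RGB2HSV)
m=((h[...,1]<60)&(h[...,2]>120)).astype(np.uint8);m[:160]=0;m[245:]=0;m[:,:212]=0;m[:,360:]=0
m=cv2.morphologyEx(m,cv2.MORPH_CLOSE,np.ones((7,7),np.uint8))
n,l,st,c=cv2.connectedComponentsWithStats(m)
for i in range(1,n):
    if st[i,4]>40: print("washer",st[i],np.round(c[i],1),np.round(ray("top",c[i],.055),4))
y=((h[...,0]>25)&(h[...,0]<33)&(h[...,1]>200)).astype(np.uint8);n,l,st,c=cv2.connectedComponentsWithStats(y)
for i in range(1,n):
    if st[i,4]>40: print("yellow",st[i],c[i],np.round(ray("top",c[i],.01),4))
# tray near corners/ far corners in px (from x1.5 view)
for nme,p,z in [("far L",(314,167),.05),("far R",(514,156),.05),("near L",(324,364),.05),("near R",(535,350),.05)]:
    print(nme,np.round(ray("top",np.array(p)/1.5,z),4))
cr=im[95:250,205:365];cv2.imwrite("pics/crop1.png",cv2.resize(cr[:,:,::-1],None,fx=3.8,fy=3.8,interpolation=cv2.INTER_CUBIC)[:600])
E
```

```text
washer [307 180  17  17 225] [315.3 187.9] [ 0.5195 -0.09    0.055 ]
washer [233 184  17  17 227] [241.  192.3] [0.5076 0.0583 0.055 ]
washer [285 202  17  17 229] [292.9 209.7] [ 0.4748 -0.0455  0.055 ]
yellow [266 122  23  30 608] [276.80592105 136.80921053] [ 0.6375 -0.0144  0.01  ]
far L [0.6763 0.1283 0.05  ]
far R [ 0.6995 -0.1492  0.05  ]
near L [0.4076 0.1046 0.05  ]
near R [ 0.4309 -0.1727  0.05  ]
```

View pics/crop1.png

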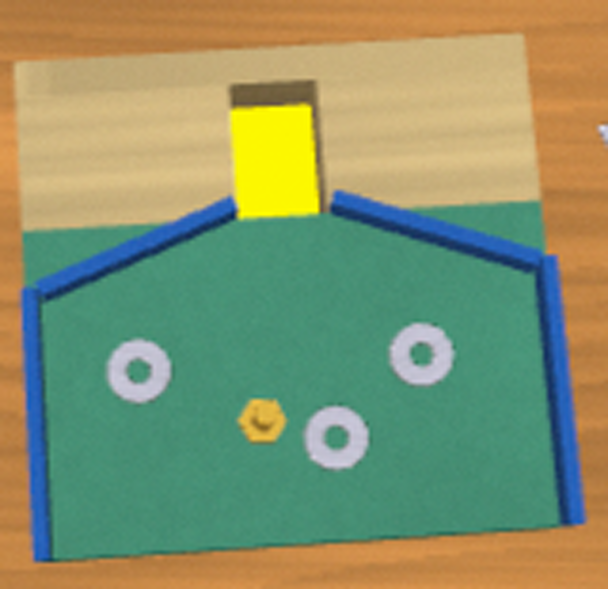

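The picture confirms three steel washers on the deck, the bolt at crop (262,420), and the gate at crop (279,216). Gate ≈ (0.594, -0.016), tray yaw ≈ 4.8°. In the gate frame (mm): A (-80,-67), B (-80,81), C (-121,-19), bolt (-108,16).

Candidates in ×1.5 pixels: steel (362,289), (473,282), (440,315) and red (378,414), (451,402). I choose the three steel ones. The plan is to cup each washer with a 14 mm finger gap and start with A.

```bash
python3 -m handwheel '[{"delta_pos":[0.43,0.967,0],"dr":[0,0,7.7]},{"delta_pos":[0.43,0.967,0],"dr":[0,0,7.7]},{"delta_pos":[0.43,0.967,0],"dr":[0,0,7.7]},{"delta_pos":[0.43,0.967,0],"dr":[0,0,7.7]},{"delta_pos":[0.43,0.967,0],"dr":[0,0,7.8]},{"delta_pos":[0.43,0.967,0],"dr":[0,0,0]},{"delta_pos":[0.43,0.967,0],"dr":[0,0,0]},{"delta_pos":[0.43,0.967,0],"dr":[0,0,0]},{"delta_pos":[0.43,0.967,0],"dr":[0,0,0]},{"delta_pos":[0.43,0.967,0],"dr":[0,0,0]}]' 0.68 20
python3 -m handwheel '[{"delta_pos":[0.43,0.967,0],"dr":[0,0,0]},{"delta_pos":[0.43,0.967,0],"dr":[0,0,0]},{"delta_pos":[0.43,0.967,0],"dr":[0,0,0]},{"delta_pos":[0.43,0.967,0],"dr":[0,0,0]},{"delta_pos":[0.43,0.967,0],"dr":[0,0,0]},{"delta_pos":[0.43,0.967,0],"dr":[0,0,0]},{"delta_pos":[0.3,0.967,0],"dr":[0,0,0]},{"delta_pos":[0,0,-1],"dr":[0,0,0]},{"delta_pos":[0,0,-1],"dr":[0,0,0]},{"delta_pos":[0,0,0],"dr":[0,0,0]}]'
```

```text
t: 1.45
eef_pos: [0.4192, -0.3183, 0.2458]
ee_rot: [-3.141, 0.0, -2.024]
force: [0.2, -0.2, -0.3]
width: 0.0162
gripper_force: 0.0
t: 2.45
eef_pos: [0.5028, -0.1161, 0.1822]
ee_rot: [3.136, -0.003, -2.024]
force: [0.0, -1.1, 0.0]
width: 0.0142
gripper_force: 0.0
```

```bash
cat >> h.py <<'E'
G=np.array([.594,-.016]);TH=np.radians(4.8);RT=np.array([[np.cos(TH),-np.sin(TH)],[np.sin(TH),np.cos(TH)]])
def totray(p): return np.round((RT.T@(np.array(p)[:2]-G))*1000,1)
def world(x,y): return G+RT@np.array([x,y])/1000
def washers(cam,amin=40):
    im=grab_frame(cam);C=calibration(cam);h=cv2.cvtColor(im,cv2.COLOR_RGB2HSV)
    m=((h[...,1]<60)&(h[...,2]>120)).astype(np.uint8)
    m=cv2.morphologyEx(m,cv2.MORPH_CLOSE,np.ones((7,7),np.uint8))
    n,l,st,c=cv2.connectedComponentsWithStats(m);out=[]
    for i in range(1,n):
        p=ray(cam,c[i],.055,C);t=totray(p)
        if st[i,4]>amin and -180<t[0]<110 and abs(t[1])<132: out.append((st[i].tolist(),np.round(c[i]),t))
    return im,out
def tip():
    s=get_state();print("t",round(s["t"],2),"tcp tray",totray(s["eef_pos"]),"z",round(s["eef_pos"][2],4),"axis",round(np.degrees(s["ee_rot"][2])-90-4.8,1)%180,"F",np.round(s["force"],1))
E
python3 - <<'E'
from h import *
tip()
for c in ("top","wrist"):
    im,o=washers(c)
    for x in o: print(c,*x)
cv2.imwrite("pics/w1.png",im[:,:,::-1])
for q,z in [("gate",.05),("slot",.05),("bolt_mid",.07),("washer1_mid",.053)]:
    for r in mark_of("wrist",q): print(q,round(r["conf"],2),np.round(r["location"]),totray(ray("wrist",r["location"],z)))
E
```

```text
t 2.45 tcp tray [-99.3 -92.1] z 0.1822 axis 149.2 F [ 0.  -1.1  0. ]
top [261, 36, 37, 159, 2765] [283. 114.] [ 76.6 -14.8]
top [307, 182, 41, 27, 368] [321. 195.] [-96.3 -77.8]
top [285, 202, 32, 22, 297] [296. 211.] [-125.1  -25.3]
wrist [242, 203, 32, 30, 617] [258. 217.] [-79.  -68.1]
wrist [279, 222, 47, 32, 336] [295. 233.] [-104.5  -31.5]
wrist [230, 226, 12, 28, 237] [236. 237.] [-45.7 -59.9]
wrist [230, 269, 48, 37, 295] [242. 280.] [-23.1  -9.9]
wrist [15, 347, 331, 37, 10426] [190. 366.] [101.9  64.3]
gate 0.68 [227. 291.] [ 3.7 -2.8]
```

View pics/w1.png

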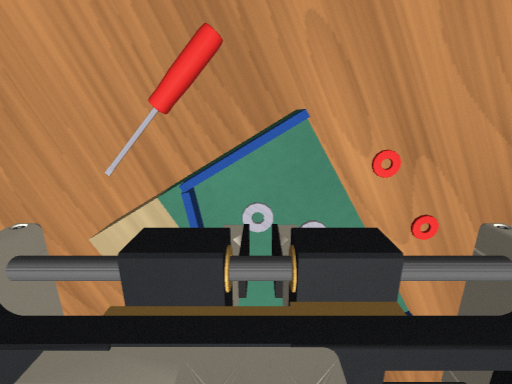

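A shows at (258,217) in the wrist view and agrees with the top estimate to within 1–2 mm. I descend behind it with a small lateral fix.

```bash
python3 -m handwheel '[{"delta_pos":[0.15,-0.075,-1],"dr":[0,0,0]},{"delta_pos":[0,0,-1],"dr":[0,0,0]},{"delta_pos":[0,0,-1],"dr":[0,0,0]},{"delta_pos":[0,0,-0.4],"dr":[0,0,0]},{"delta_pos":[0,0,0],"dr":[0,0,0]},{"delta_pos":[0,0,0],"dr":[0,0,0]}]' >/dev/null; python3 -c "
from h import *;tip()"
```

```text
t 3.35 tcp tray [-91.6 -95.4] z 0.0848 axis 149.2 F [ 0.2 -0.4  1.4]
```

```bash
python3 -m handwheel '[{"delta_pos":[-0.1,0.05,-0.25],"dr":[0,0,0]},{"delta_pos":[0,0,-0.1],"dr":[0,0,0]},{"delta_pos":[0,0,0],"dr":[0,0,0]},{"delta_pos":[0,0,0],"dr":[0,0,0]}]' >/dev/null; python3 -c "
from h import *;tip()"
```

```text
t 3.75 tcp tray [-95.3 -93.5] z 0.0734 axis 149.2 F [0.2 0.4 0.5]
```

```bash
python3 -m handwheel '[{"delta_pos":[0,0,-0.06],"dr":[0,0,0]},{"delta_pos":[0.091,0.18,0],"dr":[0,0,0]},{"delta_pos":[0.091,0.18,0],"dr":[0,0,0]},{"delta_pos":[0.091,0.18,0],"dr":[0,0,0]},{"delta_pos":[0.091,0.18,0],"dr":[0,0,0]},{"delta_pos":[0.091,0.18,0],"dr":[0,0,0]},{"delta_pos":[0.091,0.18,0],"dr":[0,0,0]},{"delta_pos":[0.091,0.18,0],"dr":[0,0,0]},{"delta_pos":[0.091,0.18,0],"dr":[0,0,0]},{"delta_pos":[0,0,0],"dr":[0,0,0]}]' >/dev/null; python3 - <<'E'
from h import *
tip()
for c in ("wrist",):
    im,o=washers(c)
    for x in o: print(c,*x)
cv2.imwrite("pics/w2.png",im[:,:,::-1])
E
```

```text
t 4.75 tcp tray [-69.5 -51.7] z 0.0713 axis 149.3 F [-0.4 -0.   0.3]
wrist [338, 217, 43, 14, 325] [359. 223.] [-128.4  -30.3]
wrist [0, 223, 119, 92, 4547] [ 33. 273.] [  71.9 -107.7]
wrist [223, 225, 20, 30, 282] [235. 237.] [-57.3 -61.8]
wrist [278, 225, 19, 30, 264] [285. 237.] [-84.5 -45.8]
wrist [251, 252, 21, 4, 59] [261. 254.] [-65.2 -43. ]
wrist [229, 269, 62, 37, 1145] [257. 281.] [-52.6 -27.3]
wrist [402, 269, 110, 8, 727] [451. 273.] [-165.7   33.1]
wrist [15, 347, 331, 37, 11093] [187. 366.] [30.  9.]
```

View pics/w2.png

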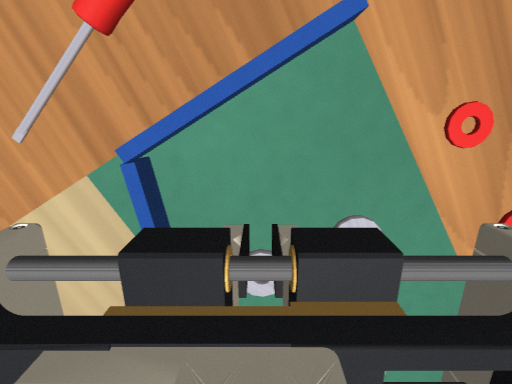

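The washer sits cupped between the fingertips at (260,275). I continue the push, back off, lift, turn and line up behind it.

```bash
python3 -m handwheel '[{"delta_pos":[0.09,0.177,0],"dr":[0,0,0]},{"delta_pos":[0.09,0.177,0],"dr":[0,0,0]},{"delta_pos":[0.09,0.177,0],"dr":[0,0,0]},{"delta_pos":[0.09,0.177,0],"dr":[0,0,0]},{"delta_pos":[0.09,0.177,0],"dr":[0,0,0]},{"delta_pos":[0.09,0.177,0],"dr":[0,0,0]},{"delta_pos":[0,0,0],"dr":[0,0,0]},{"delta_pos":[-0.14,-0.3,0],"dr":[0,0,0]},{"delta_pos":[0,0,0.7],"dr":[0,0,0]},{"delta_pos":[0,0,1],"dr":[0,0,0]}]' >/dev/null
python3 -m handwheel '[{"delta_pos":[-0.08,0.137,0],"dr":[0,0,-8.47]},{"delta_pos":[-0.08,0.137,0],"dr":[0,0,-8.47]},{"delta_pos":[-0.08,0.137,0],"dr":[0,0,-8.47]},{"delta_pos":[-0.08,0.137,0],"dr":[0,0,-8.47]},{"delta_pos":[-0.08,0.137,0],"dr":[0,0,-8.47]},{"delta_pos":[-0.08,0.137,0],"dr":[0,0,-8.47]},{"delta_pos":[-0.08,0.137,0],"dr":[0,0,-8.47]},{"delta_pos":[0,0,0],"dr":[0,0,0]},{"delta_pos":[0,0,0],"dr":[0,0,0]}]' >/dev/null
python3 - <<'E'
from h import *
tip()
for c in ("wrist","top"):
    im,o=washers(c)
    for x in o: print(c,*x)
    cv2.imwrite(f"pics/{c}3.png",im[:,:,::-1])
E
```

```text
t 6.7 tcp tray [-70.8  -0.9] z 0.1223 axis 90.19999999999999 F [ 0.  -0.6  0.1]
wrist [214, 126, 45, 45, 1333] [236. 148.] [-121.7  -19.7]
wrist [342, 181, 42, 40, 1096] [362. 201.] [-79.9  81. ]
wrist [223, 225, 20, 30, 291] [235. 237.] [-47.5 -22.2]
wrist [278, 225, 20, 30, 279] [285. 237.] [-47.5  19.8]
wrist [249, 229, 23, 27, 442] [260. 241.] [-43.6  -1.8]
wrist [229, 268, 63, 38, 670] [254. 276.] [-9.9 -6.9]
wrist [15, 347, 331, 37, 11102] [187. 366.] [ 92.7 -73.3]
top [281, 92, 37, 23, 242] [300. 106.] [ 93.5 -51.6]
top [289, 146, 68, 45, 591] [322. 173.] [-50.7 -84.4]
top [337, 182, 18, 12, 66] [344. 188.] [ -84.6 -125.8]
top [282, 187, 13, 6, 44] [287. 189.] [-79.6 -10.9]
top [232, 189, 31, 12, 159] [246. 194.] [-83.4  71.2]
top [285, 202, 17, 17, 229] [293. 210.] [-121.2  -19.4]
```

View pics/wrist3.png

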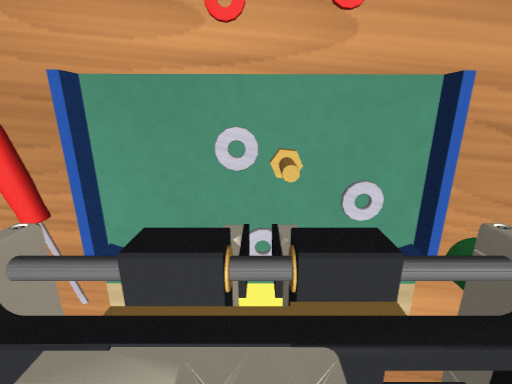

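A's hole shows at (263,247), centred between the fingers, with the slot straight ahead at (260,293). I descend and push through the gate.

```bash
python3 -m handwheel '[{"delta_pos":[0,0.03,-0.85],"dr":[0,0,0]},{"delta_pos":[0,0,-0.85],"dr":[0,0,0]},{"delta_pos":[0,0,0],"dr":[0,0,0]},{"delta_pos":[0.2,0.017,0],"dr":[0,0,0]},{"delta_pos":[0.2,0.017,0],"dr":[0,0,0]},{"delta_pos":[0.2,0.017,0],"dr":[0,0,0]},{"delta_pos":[0.2,0.017,0],"dr":[0,0,0]},{"delta_pos":[0.2,0.017,0],"dr":[0,0,0]},{"delta_pos":[0.2,0.017,0],"dr":[0,0,0]},{"delta_pos":[0,0,0],"dr":[0,0,0]}]' >/dev/null
python3 -c "
from h import *;tip()"
python3 -m handwheel '[{"delta_pos":[0.2,0.017,0],"dr":[0,0,0]},{"delta_pos":[0.2,0.017,0],"dr":[0,0,0]},{"delta_pos":[0.08,0.007,0],"dr":[0,0,0]},{"delta_pos":[0,0,0],"dr":[0,0,0]}]' >/dev/null
python3 - <<'E'
from h import *
tip()
im,o=washers("wrist")
for x in o: print(*x)
cv2.imwrite("pics/w4.png",im[160:,120:400,::-1].repeat(2,0).repeat(2,1))
E
```

```text
t 7.8 tcp tray [-33.4   0.5] z 0.0713 axis 89.89999999999998 F [ 0.2 -0.8 -0.1]
t 8.2 tcp tray [-19.4   0.5] z 0.0712 axis 89.89999999999998 F [-0.3  0.2  0.9]
[190, 28, 64, 69, 2895] [222.  62.] [-122.4  -19.9]
[373, 113, 60, 59, 2247] [403. 142.] [-80.7  81.2]
[223, 225, 20, 30, 287] [235. 237.] [-21.7 -15.7]
[278, 225, 20, 30, 269] [285. 237.] [-21.6  15.9]
[229, 268, 62, 38, 628] [254. 276.] [ 6.5 -4.1]
[402, 269, 110, 7, 766] [457. 272.] [  4.  129.7]
[15, 347, 331, 37, 11097] [187. 366.] [ 83.8 -54.6]
```

View pics/w4.png

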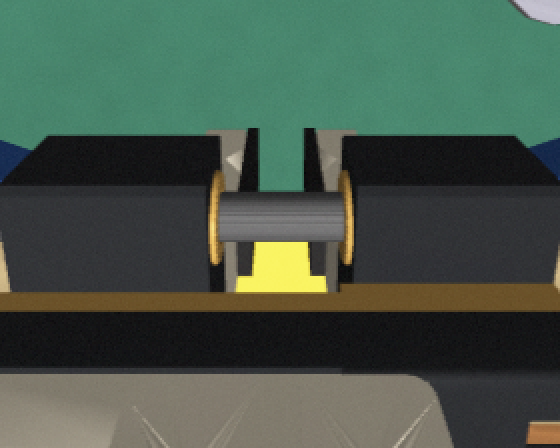

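The gap between the fingers shows only the yellow slot floor and green deck, so A has probably dropped. I go to B and confirm with the top camera on the way.

```bash
python3 -m handwheel '[{"delta_pos":[-0.4,-0.034,0],"dr":[0,0,0]},{"delta_pos":[0,0,1],"dr":[0,0,0]},{"delta_pos":[0,0,1],"dr":[0,0,0]}]' >/dev/null
python3 -m handwheel '[{"delta_pos":[-0.212,0.351,0],"dr":[0,0,-8]},{"delta_pos":[-0.212,0.351,0],"dr":[0,0,-8]},{"delta_pos":[-0.212,0.351,0],"dr":[0,0,-8]},{"delta_pos":[-0.212,0.351,0],"dr":[0,0,-8]},{"delta_pos":[-0.212,0.351,0],"dr":[0,0,-8]},{"delta_pos":[-0.212,0.351,0],"dr":[0,0,-8]},{"delta_pos":[-0.212,0.351,0],"dr":[0,0,-8]},{"delta_pos":[-0.212,0.351,0],"dr":[0,0,-8]},{"delta_pos":[-0.212,0.351,0],"dr":[0,0,-8]},{"delta_pos":[-0.212,0.351,0],"dr":[0,0,-8]}]' >/dev/null
python3 -m handwheel '[{"delta_pos":[0,0,0],"dr":[0,0,0]},{"delta_pos":[0,0,0],"dr":[0,0,0]}]' >/dev/null
python3 - <<'E'
from h import *
tip();print(get_state()["q"])
im,o=washers("wrist")
for x in o: print(*x)
t=grab_frame("top")
a=cv2.resize(t[95:250,205:365,::-1],(400,384));cv2.imwrite("pics/w5.png",np.hstack([a,cv2.resize(im[:,:,::-1],(400,384))]))
E
```

```text
t 9.75 tcp tray [-71.   49.6] z 0.1209 axis 15.0 F [-0.2 -0.3  0.5]
[ 0.33220798  0.24179694 -0.40996701 -0.16302003 -0.90879018 -3.03006787]
[238, 161, 42, 42, 1202] [258. 181.] [-79.7  81.6]
[223, 225, 20, 30, 301] [235. 237.] [-86.6  32.1]
[278, 225, 20, 30, 312] [285. 237.] [-46.2  42.6]
[230, 269, 61, 6, 320] [261. 271.] [-57.7   8.4]
[402, 269, 110, 7, 459] [446. 272.] [95.8 46.6]
[14, 347, 333, 37, 11186] [187. 366.] [-98.5 -94.8]
```

View pics/w5.png

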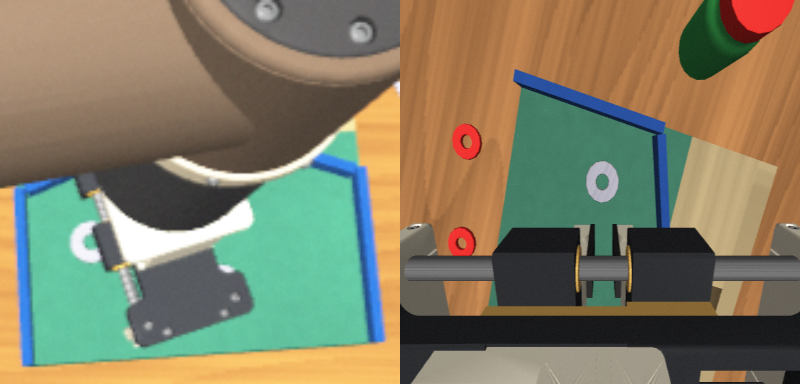

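Joint 6 reached its range limit, which stopped the motion short. I unwind the other way: +175° gives the same finger line.

```bash
python3 -m handwheel '[{"delta_pos":[0,0,0.2],"dr":[0,0,8.5]},{"delta_pos":[0,0,0.2],"dr":[0,0,8.5]},{"delta_pos":[0,0,0],"dr":[0,0,8.5]},{"delta_pos":[0,0,0],"dr":[0,0,8.5]},{"delta_pos":[0,0,0],"dr":[0,0,8.5]},{"delta_pos":[0,0,0],"dr":[0,0,8.5]},{"delta_pos":[0,0,0],"dr":[0,0,8.5]},{"delta_pos":[0,0,0],"dr":[0,0,8.5]},{"delta_pos":[0,0,0],"dr":[0,0,8.5]},{"delta_pos":[0,0,0],"dr":[0,0,8.5]}]' >/dev/null
python3 -m handwheel '[{"delta_pos":[-0.067,0.198,0],"dr":[0,0,8.5]},{"delta_pos":[-0.067,0.198,0],"dr":[0,0,8.5]},{"delta_pos":[-0.067,0.198,0],"dr":[0,0,8.5]},{"delta_pos":[-0.067,0.198,0],"dr":[0,0,8.5]},{"delta_pos":[-0.067,0.198,0],"dr":[0,0,8.5]},{"delta_pos":[-0.067,0.198,0],"dr":[0,0,8.5]},{"delta_pos":[-0.067,0.198,0],"dr":[0,0,8.5]},{"delta_pos":[-0.067,0.198,0],"dr":[0,0,8.5]},{"delta_pos":[-0.067,0.198,0],"dr":[0,0,8.5]},{"delta_pos":[-0.067,0.198,0],"dr":[0,0,8.5]}]' 
python3 -m handwheel '[{"delta_pos":[0,0,0],"dr":[0,0,5]},{"delta_pos":[0,0,0],"dr":[0,0,0]},{"delta_pos":[0,0,0],"dr":[0,0,0]}]'
python3 - <<'E'
from h import *
tip();print(get_state()["q"])
im,o=washers("wrist")
for x in o: print(*x)
t=grab_frame("top")
a=cv2.resize(t[95:250,205:365,::-1],(400,384));cv2.imwrite("pics/w6.png",np.hstack([a,cv2.resize(im[:,:,::-1],(400,384))]))
E
```

```text
t: 11.85
eef_pos: [0.4992, 0.0888, 0.1331]
ee_rot: [3.123, -0.129, -1.391]
force: [0.6, 0.8, 0.5]
width: 0.0143
gripper_force: 0.0
t: 12.15
eef_pos: [0.4994, 0.0882, 0.1331]
ee_rot: [3.124, -0.129, -1.313]
force: [-0.2, 0.3, 0.1]
width: 0.0138
gripper_force: 0.0
t 12.15 tcp tray [-85.5 111.8] z 0.1331 axis 9.900000000000006 F [-0.2  0.3  0.1]
[ 0.64556069  0.2011057  -0.55863709  0.14560595 -0.88204035 -0.48594158]
[311, 44, 41, 45, 1240] [331.  66.] [-121.2  -20.3]
[143, 54, 34, 61, 878] [159.  73.] [11.1  8.7]
[238, 162, 40, 40, 1044] [258. 182.] [-79.5  80.6]
[281, 236, 8, 10, 49] [283. 240.] [-110.4  127.2]
```

View pics/w6.png

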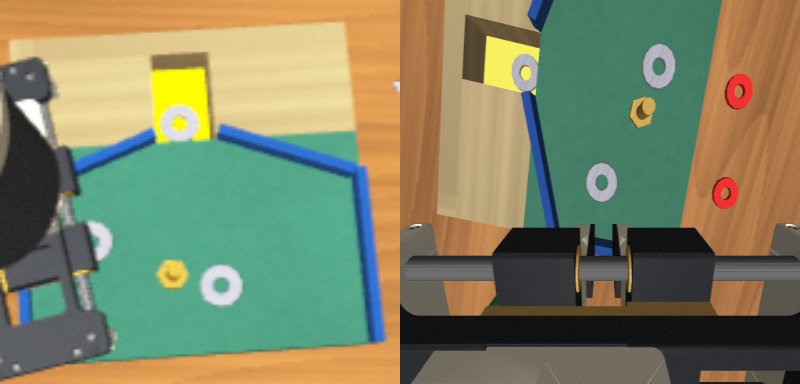

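A lies in the slot (top crop (180,124)). The limit left the tool tilted, so I work out the correction.

```bash
cat >> h.py <<'E'
from scipy.spatial.transform import Rotation as Ro
def level(axis_tray):
    s=get_state();R=Ro.from_euler("xyz",s["ee_rot"]);y=s["ee_rot"][2]
    best=min((np.radians(axis_tray+4.8+90+k*180) for k in range(-4,4)),key=lambda a:abs(a-y))
    print("level rotvec deg",np.round(np.degrees((Ro.from_euler("xyz",[np.pi,0,best])*R.inv()).as_rotvec()),2))
def go(x,y,z):
    s=get_state();print("units",np.round((np.r_[world(x,y),z]-s["eef_pos"])/.03,3))
E
python3 -c "
from h import *
level(10);go(-85.5,110.5,.09)"
```

```text
level rotvec deg [7.4  0.87 0.14]
units [-0.004 -0.033 -1.434]
```

```bash
python3 -m handwheel '[{"delta_pos":[0,-0.033,0],"dr":[7.4,0.87,0.1]},{"delta_pos":[0,0,-0.7],"dr":[0,0,0]},{"delta_pos":[0,0,-0.7],"dr":[0,0,0]},{"delta_pos":[0,0,0],"dr":[0,0,0]},{"delta_pos":[0,0,0],"dr":[0,0,0]}]' >/dev/null
python3 -c "
from h import *
tip();level(10);go(-85.5,110.5,.0713)"
```

```text
t 12.75 tcp tray [-85.4 110. ] z 0.091 axis 10.0 F [ 0.3 -0.1  0.3]
level rotvec deg [ 0.05 -0.06 -0.01]
units [-0.005  0.016 -0.656]
```

```bash
python3 -m handwheel '[{"delta_pos":[0,0,-0.65],"dr":[0,0,0]},{"delta_pos":[0.047,-0.163,0],"dr":[0,0,0]},{"delta_pos":[0.104,-0.172,0],"dr":[0,0,0]},{"delta_pos":[0.104,-0.172,0],"dr":[0,0,0]},{"delta_pos":[0.104,-0.172,0],"dr":[0,0,0]},{"delta_pos":[0.104,-0.172,0],"dr":[0,0,0]},{"delta_pos":[0.104,-0.172,0],"dr":[0,0,0]},{"delta_pos":[0.104,-0.172,0],"dr":[0,0,0]},{"delta_pos":[0.104,-0.172,0],"dr":[0,0,0]},{"delta_pos":[0,0,0],"dr":[0,0,0]}]' >/dev/null
python3 - <<'E'
from h import *
tip()
C=calibration("wrist")
im=grab_frame("wrist");cv2.imwrite("pics/w7.png",im[200:310,200:320,::-1].repeat(4,0).repeat(4,1))
E
```

```text
t 13.75 tcp tray [-65.5  66.7] z 0.0713 axis 10.0 F [-1.3 -0.4  0.4]
```

View pics/w7.png

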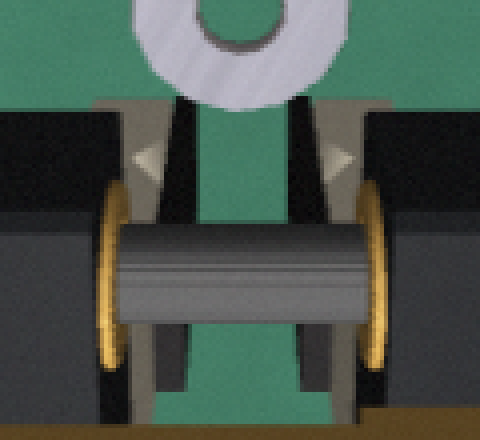

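The washer is centred in the cup. I finish the lateral push, back off, and line up behind it.

```bash
python3 -m handwheel '[{"delta_pos":[0.104,-0.172,0],"dr":[0,0,0]},{"delta_pos":[0.104,-0.172,0],"dr":[0,0,0]},{"delta_pos":[0.104,-0.172,0],"dr":[0,0,0]},{"delta_pos":[0.104,-0.172,0],"dr":[0,0,0]},{"delta_pos":[0.104,-0.172,0],"dr":[0,0,0]},{"delta_pos":[0.104,-0.172,0],"dr":[0,0,0]},{"delta_pos":[0.104,-0.172,0],"dr":[0,0,0]},{"delta_pos":[0.104,-0.172,0],"dr":[0,0,0]},{"delta_pos":[0,0,0],"dr":[0,0,0]},{"delta_pos":[-0.083,0.32,0],"dr":[0,0,0]}]' >/dev/null
python3 -m handwheel '[{"delta_pos":[0,0,0.8],"dr":[0,0,0]},{"delta_pos":[0,0,1],"dr":[0,0,0]}]' >/dev/null
python3 -m handwheel '[{"delta_pos":[-0.077,-0.117,0],"dr":[0,0,8]},{"delta_pos":[-0.077,-0.117,0],"dr":[0,0,8]},{"delta_pos":[-0.077,-0.117,0],"dr":[0,0,8]},{"delta_pos":[-0.077,-0.117,0],"dr":[0,0,8]},{"delta_pos":[-0.077,-0.117,0],"dr":[0,0,8]},{"delta_pos":[-0.077,-0.117,0],"dr":[0,0,8]},{"delta_pos":[-0.077,-0.117,0],"dr":[0,0,8]},{"delta_pos":[-0.077,-0.117,0],"dr":[0,0,8]},{"delta_pos":[-0.077,-0.117,0],"dr":[0,0,8]},{"delta_pos":[-0.077,-0.117,0],"dr":[0,0,8]}]' >/dev/null
python3 -m handwheel '[{"delta_pos":[0,0,0],"dr":[0,0,0]},{"delta_pos":[0,0,0],"dr":[0,0,0]}]' >/dev/null
python3 - <<'E'
from h import *
tip();level(90);print(get_state()["q"])
im,o=washers("wrist")
for x in o: print(*x)
E
```

```text
t 16.2 tcp tray [-71.9   1.4] z 0.1255 axis 89.8 F [0.3 0.9 0.5]
level rotvec deg [0.   0.01 0.17]
[ 3.36445160e-01  2.23567154e-01 -4.82769387e-01  1.59486621e-04
 -8.64291133e-01  1.31497716e+00]
[242, 67, 38, 41, 1018] [261.  87.] [22.5  0.3]
[153, 119, 44, 1, 44] [174. 119.] [ 0.4 65. ]
[360, 118, 52, 1, 52] [386. 118.] [  0.6 -93.1]
[242, 150, 43, 42, 1178] [263. 170.] [-39.   -1.4]
[280, 234, 9, 12, 59] [283. 239.] [-99.2 -18.5]
[230, 269, 60, 37, 497] [267. 277.] [-136.3   -5.4]
```

B is at (-39,-1.4), as planned. I descend and push it through.

```bash
python3 -m handwheel '[{"delta_pos":[0,-0.07,-0.9],"dr":[0,0,0]},{"delta_pos":[0,0,-0.9],"dr":[0,0,0]},{"delta_pos":[0,0,0],"dr":[0,0,0]},{"delta_pos":[0.2,0.017,0],"dr":[0,0,0]},{"delta_pos":[0.2,0.017,0],"dr":[0,0,0]},{"delta_pos":[0.2,0.017,0],"dr":[0,0,0]},{"delta_pos":[0.2,0.017,0],"dr":[0,0,0]},{"delta_pos":[0.2,0.017,0],"dr":[0,0,0]},{"delta_pos":[0.2,0.017,0],"dr":[0,0,0]},{"delta_pos":[0.2,0.017,0],"dr":[0,0,0]}]' >/dev/null
python3 -m handwheel '[{"delta_pos":[0.2,0.017,0],"dr":[0,0,0]},{"delta_pos":[0.18,0.015,0],"dr":[0,0,0]},{"delta_pos":[0,0,0],"dr":[0,0,0]}]' >/dev/null
python3 - <<'E'
from h import *
tip()
im,o=washers("wrist")
for x in o: print(*x)
E
```

```text
t 17.55 tcp tray [-17.6  -1.1] z 0.0714 axis 90.0 F [-0.6 -0.2  0.4]
[236, 139, 46, 62, 1820] [258. 169.] [26.6 -0.5]
[39, 210, 76, 1, 76] [ 76. 210.] [  1.2 111. ]
[280, 235, 9, 11, 51] [283. 239.] [-18.6 -16. ]
```

```bash
python3 -m handwheel '[{"delta_pos":[-0.4,-0.034,0],"dr":[0,0,0]},{"delta_pos":[0,0,1],"dr":[0,0,0]},{"delta_pos":[0,0,1],"dr":[0,0,0]},{"delta_pos":[-0.369,-0.084,0],"dr":[0,0,-7.5]},{"delta_pos":[-0.369,-0.084,0],"dr":[0,0,-7.5]},{"delta_pos":[-0.369,-0.084,0],"dr":[0,0,-7.5]},{"delta_pos":[-0.369,-0.084,0],"dr":[0,0,-7.5]},{"delta_pos":[-0.369,-0.084,0],"dr":[0,0,-7.5]},{"delta_pos":[-0.369,-0.084,0],"dr":[0,0,-7.5]},{"delta_pos":[-0.369,-0.084,0],"dr":[0,0,-7.5]}]' >/dev/null
python3 -m handwheel '[{"delta_pos":[-0.369,-0.084,0],"dr":[0,0,-7.5]},{"delta_pos":[-0.369,-0.084,0],"dr":[0,0,-7.5]},{"delta_pos":[-0.369,-0.084,0],"dr":[0,0,-7.5]},{"delta_pos":[-0.369,-0.084,0],"dr":[0,0,-7.5]},{"delta_pos":[-0.369,-0.084,0],"dr":[0,0,-7.5]},{"delta_pos":[0,0,0],"dr":[0,0,0]},{"delta_pos":[0,0,0],"dr":[0,0,0]},{"delta_pos":[0,0,0],"dr":[0,0,0]}]' 1 10
python3 - <<'E'
from h import *
tip();level(0);print(get_state()["q"])
im,o=washers("wrist")
for x in o: print(*x)
t=grab_frame("top")
a=cv2.resize(t[95:250,205:365,::-1],(400,384));cv2.imwrite("pics/w8.png",np.hstack([a,cv2.resize(im[:,:,::-1],(400,384))]))
E
```

```text
t: 19.4
eef_pos: [0.4312, -0.0498, 0.1315]
ee_rot: [-3.141, 0.0, -1.483]
force: [-0.1, -0.1, 0.5]
width: 0.0005
gripper_force: 0.0
t 19.4 tcp tray [-165.1  -20. ] z 0.1315 axis 0.19999999999998863 F [-0.1 -0.1  0.5]
level rotvec deg [-0.01  0.03 -0.23]
[ 3.42751405e-01  7.15067184e-02 -6.55989911e-01  1.55358080e-05
 -8.42820402e-01 -2.55052994e-01]
[43, 120, 9, 65, 65] [ 47. 152.] [  4.9 -66.5]
[189, 190, 40, 36, 979] [208. 207.] [-121.2  -20.1]
[49, 201, 25, 27, 348] [ 62. 213.] [  3.8 -14.1]
[12, 224, 16, 4, 50] [ 19. 225.] [43.3 -2.9]
```

View pics/w8.png

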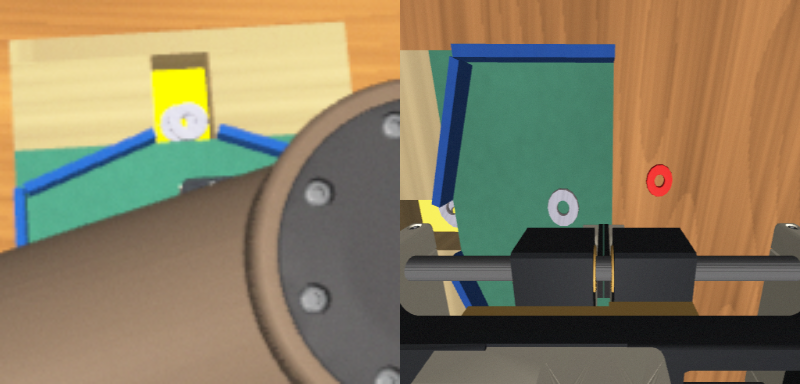

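Two washers are in the slot (top crop (182,122)). C is at (-121,-20), dead ahead of the closed fingers. I push it past the bolt with the narrow side, in two parts.

```bash
python3 -m handwheel '[{"delta_pos":[0,0,-1],"dr":[0,0,0]},{"delta_pos":[0,0,-1],"dr":[0,0,0]},{"delta_pos":[0,0,0],"dr":[0,0,0]},{"delta_pos":[0.2,0.017,0],"dr":[0,0,0]},{"delta_pos":[0.2,0.017,0],"dr":[0,0,0]},{"delta_pos":[0.2,0.017,0],"dr":[0,0,0]},{"delta_pos":[0.2,0.017,0],"dr":[0,0,0]},{"delta_pos":[0.2,0.017,0],"dr":[0,0,0]},{"delta_pos":[0.2,0.017,0],"dr":[0,0,0]},{"delta_pos":[0,0,0],"dr":[0,0,0]}]' >/dev/null
python3 - <<'E'
from h import *
tip()
im,o=washers("wrist")
for x in o: print(*x)
E
```

```text
t 20.5 tcp tray [-128.4  -20.1] z 0.0714 axis 0.0 F [-0.1 -0.1  0.5]
[8, 140, 28, 88, 150] [ 25. 201.] [ 13.6 -46.1]
[193, 222, 31, 6, 145] [208. 225.] [-96.8 -30.2]
[44, 230, 23, 26, 332] [ 56. 244.] [  1.4 -16.9]
[16, 355, 163, 29, 2394] [123. 373.] [-26.1  90. ]
[186, 363, 19, 21, 105] [195. 375.] [-80.5  92.6]
[316, 362, 20, 22, 115] [325. 376.] [-178.2   92.9]
[224, 369, 16, 15, 101] [232. 377.] [-107.8   94.3]
[287, 375, 10, 9, 48] [291. 381.] [-152.7   97.6]
```

```bash
python3 -m handwheel '[{"delta_pos":[0.2,0.017,0],"dr":[0,0,0]},{"delta_pos":[0.2,0.017,0],"dr":[0,0,0]},{"delta_pos":[0.2,0.017,0],"dr":[0,0,0]},{"delta_pos":[0.2,0.017,0],"dr":[0,0,0]},{"delta_pos":[0.2,0.017,0],"dr":[0,0,0]},{"delta_pos":[0.2,0.017,0],"dr":[0,0,0]},{"delta_pos":[0.2,0.017,0],"dr":[0,0,0]},{"delta_pos":[0.2,0.017,0],"dr":[0,0,0]},{"delta_pos":[0,0,0],"dr":[0,0,0]},{"delta_pos":[-0.2,-0.017,0],"dr":[0,0,0]}]' >/dev/null
python3 -m handwheel '[{"delta_pos":[0,0,1],"dr":[0,0,0]},{"delta_pos":[0,0,1],"dr":[0,0,0]},{"delta_pos":[0,0,0],"dr":[0,0,0]},{"delta_pos":[0,0,0],"dr":[0,0,0]}]' 0.68 20 >/dev/null
python3 - <<'E'
from h import *
tip()
im,o=washers("wrist")
for x in o: print(*x)
for r in mark_of("wrist","bolt_mid"): print("bolt",round(r["conf"],2),np.round(r["location"]),totray(ray("wrist",r["location"],.07)))
E
```

```text
t 21.95 tcp tray [-87.4 -19.9] z 0.132 axis 0.0 F [-0.5  0.1 -0.4]
[130, 153, 32, 75, 684] [146. 211.] [  9.1 -16.8]
[195, 194, 39, 34, 922] [214. 211.] [-48.7 -17. ]
[232, 235, 9, 11, 59] [237. 240.] [-68.  10.]
[281, 236, 8, 10, 47] [283. 240.] [-108.6   10.2]
```

```bash
python3 -m handwheel '[{"delta_pos":[0.209,-0.182,0],"dr":[0,0,-7.5]},{"delta_pos":[0.209,-0.182,0],"dr":[0,0,-7.5]},{"delta_pos":[0.209,-0.182,0],"dr":[0,0,-7.5]},{"delta_pos":[0.209,-0.182,0],"dr":[0,0,-7.5]},{"delta_pos":[0,0,-0.8],"dr":[0,0,0]},{"delta_pos":[0,0,0],"dr":[0,0,0]},{"delta_pos":[0,0,0],"dr":[0,0,0]}]' 
python3 - <<'E'
from h import *
tip();level(150)
im,o=washers("wrist")
for x in o: print(*x)
E
```

```text
t: 22.75
eef_pos: [0.5329, -0.0654, 0.1065]
ee_rot: [3.139, -0.002, -2.009]
force: [0.5, 1.3, 0.6]
width: 0.014
gripper_force: 0.0
t 22.75 tcp tray [-65.  -44.1] z 0.1065 axis 150.1 F [0.5 1.3 0.6]
level rotvec deg [ 0.04 -0.17 -0.07]
[223, 225, 20, 30, 280] [235. 237.] [-39.8 -40.4]
[278, 225, 19, 30, 260] [285. 237.] [-73.5 -21.1]
[249, 239, 23, 17, 298] [260. 247.] [-52.7 -23.3]
[230, 269, 61, 37, 571] [254. 277.] [-34.6  -2.2]
[402, 272, 110, 5, 334] [455. 274.] [-177.7   77.4]
[15, 347, 331, 37, 11073] [187. 366.] [66.1 48.3]
```

```bash
python3 -m handwheel '[{"delta_pos":[0,0,-0.6],"dr":[0,0,0]},{"delta_pos":[0,0,-0.57],"dr":[0,0,0]},{"delta_pos":[0,0,0],"dr":[0,0,0]},{"delta_pos":[0.078,0.157,0],"dr":[0,0,0]},{"delta_pos":[0.078,0.157,0],"dr":[0,0,0]},{"delta_pos":[0.078,0.157,0],"dr":[0,0,0]},{"delta_pos":[0.078,0.157,0],"dr":[0,0,0]},{"delta_pos":[0.078,0.157,0],"dr":[0,0,0]},{"delta_pos":[0,0,0],"dr":[0,0,0]},{"delta_pos":[-0.14,-0.3,0],"dr":[0,0,0]}]'
python3 -m handwheel '[{"delta_pos":[0,0,0.8],"dr":[0,0,0]},{"delta_pos":[0,0,1],"dr":[0,0,0]},{"delta_pos":[-0.086,0.138,0],"dr":[0,0,-8.57]},{"delta_pos":[-0.086,0.138,0],"dr":[0,0,-8.57]},{"delta_pos":[-0.086,0.138,0],"dr":[0,0,-8.57]},{"delta_pos":[-0.086,0.138,0],"dr":[0,0,-8.57]},{"delta_pos":[-0.086,0.138,0],"dr":[0,0,-8.57]},{"delta_pos":[-0.086,0.138,0],"dr":[0,0,-8.57]},{"delta_pos":[-0.086,0.138,0],"dr":[0,0,-8.57]},{"delta_pos":[0,0,0],"dr":[0,0,0]}]' >/dev/null
python3 - <<'E'
from h import *
im,o=washers("wrist")
tip();level(90);print(get_state()["q"][5])
for x in o: print(*x)
im=im[200:320,190:330]
cv2.imwrite("pics/w9.png",im[:,:,::-1].repeat(4,0).repeat(4,1))
print(proj("wrist",[*world(-39,0),.056]))
E
```

```text
t: 23.8
eef_pos: [0.5418, -0.0501, 0.0723]
ee_rot: [-3.141, 0.0, -2.008]
force: [0.1, -0.7, 0.0]
width: 0.0139
gripper_force: 0.0
t 24.85 tcp tray [-71.3  -0.1] z 0.1263 axis 90.19999999999999 F [ 0.4 -0.7  0.5]
level rotvec deg [-0.01 -0.01 -0.25]
-1.8154871932063157
[223, 225, 20, 30, 293] [235. 237.] [-46.2 -21.7]
[278, 225, 20, 30, 280] [285. 237.] [-46.3  21. ]
[249, 229, 23, 27, 456] [260. 241.] [-42.1  -0.6]
[229, 266, 63, 40, 1249] [256. 280.] [-3.2 -3.7]
[15, 347, 331, 37, 11108] [187. 366.] [ 96.7 -73.6]
[np.float64(260.6181062134717), np.float64(245.10563652536018)]
```

View pics/w9.png

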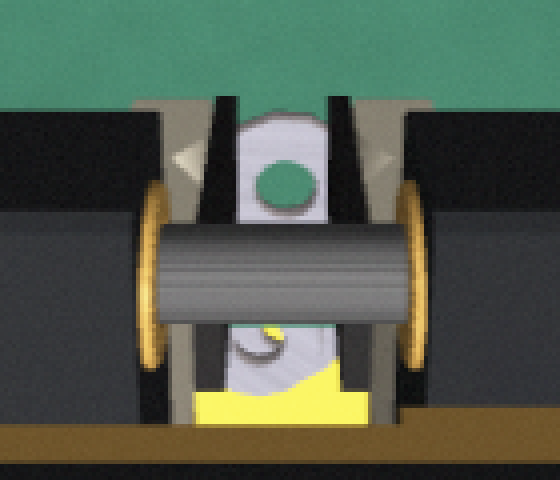

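C's hole is at crop (286,186), centred between the fingers at about (-39,0). The slot with two washers is straight ahead. Now the last push.

```bash
python3 -m handwheel '[{"delta_pos":[0,0,-0.9],"dr":[0,0,0]},{"delta_pos":[0,0,-0.93],"dr":[0,0,0]},{"delta_pos":[0,0,0],"dr":[0,0,0]},{"delta_pos":[0.2,0.017,0],"dr":[0,0,0]},{"delta_pos":[0.2,0.017,0],"dr":[0,0,0]},{"delta_pos":[0.2,0.017,0],"dr":[0,0,0]},{"delta_pos":[0.2,0.017,0],"dr":[0,0,0]},{"delta_pos":[0.2,0.017,0],"dr":[0,0,0]},{"delta_pos":[0.2,0.017,0],"dr":[0,0,0]},{"delta_pos":[0.2,0.017,0],"dr":[0,0,0]}]' >/dev/null
python3 -m handwheel '[{"delta_pos":[0.2,0.017,0],"dr":[0,0,0]},{"delta_pos":[0.18,0.015,0],"dr":[0,0,0]},{"delta_pos":[0,0,0],"dr":[0,0,0]},{"delta_pos":[-0.4,-0.034,0],"dr":[0,0,0]},{"delta_pos":[0,0,1],"dr":[0,0,0]},{"delta_pos":[0,0,1],"dr":[0,0,0]},{"delta_pos":[0,0,1],"dr":[0,0,0]},{"delta_pos":[0,0,1],"dr":[0,0,0]}]' 
python3 -m handwheel '[{"delta_pos":[-0.3,-1,0],"dr":[0,0,0]},{"delta_pos":[-0.3,-1,0],"dr":[0,0,0]},{"delta_pos":[-0.3,-1,0],"dr":[0,0,0]},{"delta_pos":[-0.3,-1,0],"dr":[0,0,0]},{"delta_pos":[-0.3,-1,0],"dr":[0,0,0]},{"delta_pos":[-0.3,-1,0],"dr":[0,0,0]},{"delta_pos":[-0.3,-1,0],"dr":[0,0,0]},{"delta_pos":[-0.3,-1,0],"dr":[0,0,0]},{"delta_pos":[-0.2,-1,0],"dr":[0,0,0]},{"delta_pos":[0,0,0],"dr":[0,0,0]}]'
python3 - <<'E'
from h import *
im,o=washers("top")
for x in o: print(*x)
cv2.imwrite("pics/w10.png",cv2.resize(im[95:250,205:365,::-1],None,fx=3.7,fy=3.7,interpolation=cv2.INTER_CUBIC))
for q,z in [("bolt_mid",.07),("pot_mid",.05),("driver_grip",.012)]:
    for r in mark_of("top",q): print(q,np.round(r["conf"],2),np.round(ray("top",r["location"],z),4))
E
```

```text
t: 26.65
eef_pos: [0.5635, -0.0182, 0.1925]
ee_rot: [3.141, -0.0, -3.057]
force: [0.5, -0.6, -0.0]
width: 0.0145
gripper_force: 0.0
t: 27.65
eef_pos: [0.4849, -0.2903, 0.1911]
ee_rot: [3.141, -0.001, -3.06]
force: [-0.2, 0.9, 0.3]
width: 0.014
gripper_force: 0.0
[263, 137, 35, 15, 293] [279. 145.] [12.7 -2. ]
bolt_mid 0.43 [ 0.4814 -0.0103  0.07  ]
pot_mid 0.96 [0.5755 0.211  0.05  ]
driver_grip 0.43 [ 0.5336 -0.2566  0.012 ]
```

View pics/w10.png

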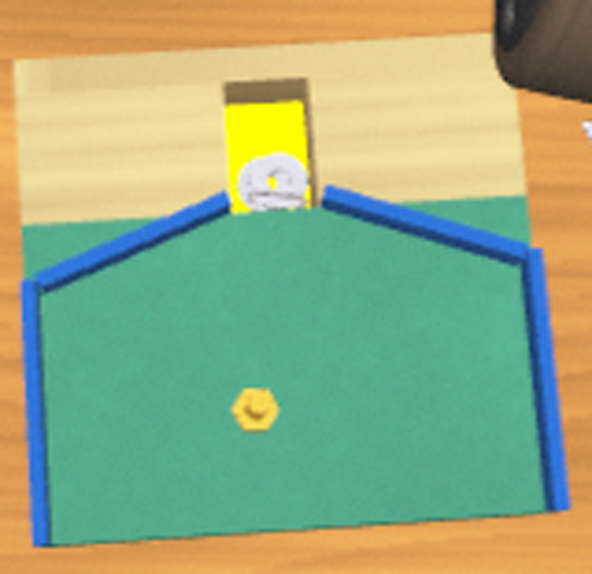

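No washer is left on the deck, and the bolt, pot and screwdriver haven't moved. The third washer looks tilted at the near edge of the slot (crop (272,190)). That was my 12th picture, over the limit of 10, so from here I use numbers only and check its height by triangulation.

```bash
python3 - <<'E'
from h import *
tip()
for c in ("top","scene","wrist"):
    grab_frame(c);C=calibration(c);E=np.array(C["extrinsics"]);print(c,"cam at",np.round(-E[:3,:3].T@E[:3,3],3),"slot px",np.round(proj(c,[*world(20,0),.025])))
    for f in (mark_of,find_in):
        for r in f(c,"washer1_mid"): print(f.__name__,round(r["conf"],2),np.round(r["location"],1),[(z,totray(ray(c,r["location"],z)).tolist()) for z in (.02,.04,.053)])
E
```

```text
t 27.85 tcp tray [-130.  -261.5] z 0.1913 axis 90.10000000000002 F [-0.1 -0.1  1.2]
top cam at [0.398 0.031 0.781] slot px [277. 145.]
call 0.57 [279.2 140.2] [(0.02, [32.7, -5.8]), (0.04, [26.8, -4.0]), (0.053, [23.0, -2.8])]
call 0.64 [281.9 138.3] [(0.02, [36.5, -11.9]), (0.04, [30.5, -9.9]), (0.053, [26.6, -8.6])]
scene cam at [1.11  0.568 0.6  ] slot px [196. 233.]
wrist cam at [ 0.409 -0.295  0.331] slot px [458. 291.]
```

```bash
python3 - <<'E'
from h import *
im=grab_frame("scene");h=cv2.cvtColor(im,cv2.COLOR_RGB2HSV).astype(int)
for n,p in {"near edge -y":(0,-24,.05),"near edge +y":(0,24,.05),"far -y":(75,-24,.05),"far +y":(75,24,.05),"floor near":(0,0,.01),"deck near":(0,0,.05)}.items(): print(n,np.round(proj("scene",[*world(p[0],p[1]),p[2]]),1))
for r in range(216,252):
    s=""
    for c in range(170,222):
        H,S,V=h[r,c]
        s+="#" if S<50 and V>110 else "y" if 24<H<34 and S>170 else "B" if 100<H<130 and S>120 else "g" if 60<H<95 and S>60 else "d" if V<90 else "."
    print(r,s)
E
```

```text
near edge -y [192.8 216.2]
near edge +y [208.8 222.8]
far -y [170.2 232.8]
far +y [186.6 240.3]
floor near [202.2 233.4]
deck near [200.7 219.5]
216 ...................BBB.ggggggggggggggggggggggggggggg
217 .......................gggggggggggggggBBBBBBgggggggg
218 ....................#...ggggggggggggg.BBBBBBBBBBBBBB
219 .........................#####ggggggggBBBBBBBBBBBBBB
220 ........................#######gggggggBBBBBBBBBBBBBB
221 .......................#########.gggggBBBBBBBBBBBBBB
222 .......................##########ggggg.BBBBBBB.BBBBB
223 .......................##########.gggg.BBBBBBBBBBBBB
224 ......................####..######gggg.BBBBBBBBBBBBB
225 ......................#####g.#####gg.##..BBBBBBBBBBB
226 ......................#####.d#####g....###.....BBBBB
227 ......................#####.d#####............##...B
228 .......................##########.................#g
229 .......................#########....................
230 ........................#######.....................
231 ....................##########......................
232 ..................##########...........
[... 396 characters left out ...]
................
240 ...............yy...................................
241 ....................................................
242 ....................................................
243 ....................................................
244 ....................................................
245 ....................................................
246 ....................................................
247 ....................................................
248 ....................................................
249 ....................................................
250 ....................................................
251 ....................................................
```

The third washer seems to stand tilted near the gate edge, with its top at deck level. I look from close above to measure it.

```bash
python3 -m handwheel '[{"delta_pos":[0.6,0.933,-0.1],"dr":[0,0,0]},{"delta_pos":[0.6,0.933,-0.1],"dr":[0,0,0]},{"delta_pos":[0.6,0.933,-0.1],"dr":[0,0,0]},{"delta_pos":[0.6,0.933,-0.1],"dr":[0,0,0]},{"delta_pos":[0.6,0.933,-0.1],"dr":[0,0,0]},{"delta_pos":[0.6,0.933,-0.1],"dr":[0,0,0]},{"delta_pos":[0.6,0.933,-0.1],"dr":[0,0,0]},{"delta_pos":[0.6,0.933,-0.1],"dr":[0,0,0]},{"delta_pos":[0.6,0.933,-0.1],"dr":[0,0,0]},{"delta_pos":[0.6,0.933,-0.1],"dr":[0,0,0]}]' >/dev/null
python3 -m handwheel '[{"delta_pos":[0,0,0],"dr":[0,0,0]},{"delta_pos":[0,0,0],"dr":[0,0,0]}]' >/dev/null
cat >> h.py <<'E'
def amap(cam,box,st=2):
    C=calibration(cam);im=grab_frame(cam);h=cv2.cvtColor(im,cv2.COLOR_RGB2HSV).astype(int)
    print("cols",box[0],box[1],"step",st)
    for r in range(box[2],box[3],st):
        s=""
        for c in range(box[0],box[1],st):
            H,S,V=h[r,c]
            s+="#" if S<50 and V>150 else "+" if S<60 and V>80 else "y" if 24<H<34 and S>170 else "B" if 100<H<130 and S>120 else "g" if 60<H<95 and S>60 else "d" if V<80 else "."
        print(r,s)
    return C
def slotpx(cam):
    for n,p in {"near -y":(0,-24,.05),"near +y":(0,24,.05),"far -y":(75,-24,.05),"floor near -y":(0,-24,.01),"floor far -y":(75,-24,.01)}.items(): print(n,np.round(proj(cam,[*world(p[0],p[1]),p[2]]),1))
E
python3 - <<'E'
from h import *
tip();slotpx("wrist");amap("wrist",(190,330,80,230),2)
E
```

```text
t 29.55 tcp tray [73.1  2.3] z 0.1607 axis 90.10000000000002 F [-1.3 -0.2 -0.2]
near -y [231.3 117. ]
near +y [285.1 117.1]
far -y [233.5 197.2]
floor near -y [235.3 116.3]
floor far -y [236.9 186.3]
cols 190 330 step 2
80 gggggggggggggggggggggggggggggggggggggggggggggggggggggggggggggggggggggg
82 gggggggggggggggggggggggggggggggggggggggggggggggggggggggggggggggggggggg
84 gggggggggggggggggggggggggggggggggggggggggggggggggggggggggggggggggggggg
86 gggggggggggggggggggggggggggggggggggggggggggggggggggggggggggggggggggggg
88 gggggggggggggggggggggggggggggggggggggggggggggggggggggggggggggggggggggg
90 gggggggggggggggggggggggggggggggggggggggggggggggggggggggggggggggggggggg
92 gggggggggggggggggggggggggggggggggggggggggggggggggggggggggggggggggggggg
94 gggggggggggggggggggggggggggggggggggggggggggggggggggggggggggggggggggggg
96 gggggggggggggggggggggggggggggggggggggggggggggggggggggggggggggggggggggg
98 gggggggggggggggggggggggggggggggggggggggggggggggggggggggggggggggggggggg
100 gggggggggggggggggggggggggggggggggggggggggggggggggggggggggggggggggggggg
102 .gggggggggggggggggggggggggggggggggggggggggggggggggggggggggggg
[... 4034 characters left out ...]
.........................
212 ......................................................................
214 ......................................................................
216 ......................................................................
218 ......................................................................
220 ......................................................................
222 ......................................................................
224 ...........................ddd...........ddd..........................
226 .................++++++++++ddd...........ddd.+++++++++................
228 dddddddddddddddddddd+++++++ddd...........dddd++++++dddddddBddddddddgdd
```

The gate estimate is good. The third washer stands leaning on the near wall, on top of the other two, with its centre about 11–12 mm below the deck. That is too close to the 10 mm limit, so I'll tip it over with the closed fingers pushing its top rim in +x through the gate.

```bash
python3 -m handwheel '[{"delta_pos":[-0.355,-0.043,0],"dr":[0,0,8.2]},{"delta_pos":[-0.355,-0.043,0],"dr":[0,0,8.2]},{"delta_pos":[-0.355,-0.043,0],"dr":[0,0,8.2]},{"delta_pos":[-0.355,-0.043,0],"dr":[0,0,8.2]},{"delta_pos":[-0.355,-0.043,0],"dr":[0,0,8.2]},{"delta_pos":[-0.355,-0.043,0],"dr":[0,0,8.2]},{"delta_pos":[-0.355,-0.043,0],"dr":[0,0,8.2]},{"delta_pos":[-0.355,-0.043,0],"dr":[0,0,8.2]},{"delta_pos":[-0.355,-0.043,0],"dr":[0,0,8.2]},{"delta_pos":[-0.355,-0.043,0],"dr":[0,0,8.2]}]' 1 10 >/dev/null
python3 -m handwheel '[{"delta_pos":[-0.355,-0.043,0],"dr":[0,0,8]},{"delta_pos":[0,0,-1],"dr":[0,0,0]},{"delta_pos":[0,0,-1],"dr":[0,0,0]},{"delta_pos":[0,0,-0.6],"dr":[0,0,0]},{"delta_pos":[0,0,0],"dr":[0,0,0]},{"delta_pos":[0,0,0],"dr":[0,0,0]}]'
python3 - <<'E'
from h import *
tip();level(0);print(get_state()["q"][5]);go(-45,-2,.0705)
E
```

```text
t: 31.2
eef_pos: [0.5496, -0.0231, 0.0841]
ee_rot: [-3.142, -0.0, -1.487]
force: [-0.4, 1.1, 1.0]
width: 0.0006
gripper_force: 0.0
t 31.2 tcp tray [-44.9  -3.4] z 0.0841 axis 0.0 F [-0.4  1.1  1. ]
level rotvec deg [ 0.01  0.   -0.02]
-0.2304446448082387
units [-0.008  0.046 -0.452]
```

```bash
python3 -m handwheel '[{"delta_pos":[0,0.04,-0.45],"dr":[0,0,0]},{"delta_pos":[0.18,0.015,0],"dr":[0,0,0]},{"delta_pos":[0.18,0.015,0],"dr":[0,0,0]},{"delta_pos":[0.18,0.015,0],"dr":[0,0,0]},{"delta_pos":[0.18,0.015,0],"dr":[0,0,0]},{"delta_pos":[0.18,0.015,0],"dr":[0,0,0]},{"delta_pos":[0.18,0.015,0],"dr":[0,0,0]},{"delta_pos":[0.18,0.015,0],"dr":[0,0,0]},{"delta_pos":[0.18,0.015,0],"dr":[0,0,0]},{"delta_pos":[0,0,0],"dr":[0,0,0]}]'
python3 - <<'E'
from h import *
tip();im=grab_frame("scene");amap("scene",(170,222,214,242),1)
E
```

```text
t: 32.2
eef_pos: [0.5935, -0.0175, 0.0698]
ee_rot: [-3.141, 0.0, -1.486]
force: [-0.2, 0.2, -0.4]
width: 0.0007
gripper_force: 0.0
t 32.2 tcp tray [-0.6 -1.4] z 0.0698 axis 0.0 F [-0.2  0.2 -0.4]
cols 170 222 step 1
214 #+++++++++d++###+..BB.++++++###++d+####ggggggggggggg
215 ..+#+++++++++###++.BB.++++++####+d+####ggggggggggggg
216 ....+#+++#+++####++BB.+++++++####+++###ggggggggggggg
217 ......+#+##++##++..+..+++++++####+d+##.BBBB.gggggggg
218 .........+#+++++#...#.+++++++####+d+#.BBBBBBBBBBBBBB
219 ...........+####......+++++++####+d+ggBBBBBBBBBBBBBB
220 ..............+........++++++####+dgggBBBBBBBBBBBBBB
221 .......................++++++###++gggg.BB..B.BBBBBBB
222 ........................+++++##++ggggg.BBB.BBBBBBBBB
223 ........................+g.+++++gggggg.BBBBBBBBBBBBB
224 .........................gggg.+ggggggg.BBBBBBBBB.BBB
225 .........................ggggggggggg+++..BBBBBBBBBBB
226 ........................+gggggggggg+...#++++....BBBB
227 .........................ggggggggg+...........#++..B
228 ...............#####.....ggggggg+................+#g
229 ..............#########..gggggg+....................
230 ..............+#########+++ggg......................
231 ..............+############++.......................
232 ...............+############+.......................
233 ................###########.........................
234 ................###+######..........................
235 ...............+#####+###...........................
236 ...............########+............................
237 ................######+.............................
238 ................+####+..............................
239 ...............y.###................................
240 ................y...................................
241 ....................................................
```

It toppled and now lies lower down in the slot. I retreat and check from above.

```bash
python3 -m handwheel '[{"delta_pos":[-0.5,-0.042,0],"dr":[0,0,0]},{"delta_pos":[0,0,1],"dr":[0,0,0]},{"delta_pos":[0,0,1],"dr":[0,0,0]},{"delta_pos":[0,0,1],"dr":[0,0,0]},{"delta_pos":[0,0,1],"dr":[0,0,0]},{"delta_pos":[0,-1,0],"dr":[0,0,0]},{"delta_pos":[0,-1,0],"dr":[0,0,0]},{"delta_pos":[0,-1,0],"dr":[0,0,0]},{"delta_pos":[0,-1,0],"dr":[0,0,0]}]' >/dev/null
python3 -m handwheel '[{"delta_pos":[0,-1,0],"dr":[0,0,0]},{"delta_pos":[0,-1,0],"dr":[0,0,0]},{"delta_pos":[0,-1,0],"dr":[0,0,0]},{"delta_pos":[0,-1,0],"dr":[0,0,0]},{"delta_pos":[0,-1,0],"dr":[0,0,0]},{"delta_pos":[0,0,0],"dr":[0,0,0]},{"delta_pos":[0,0,0],"dr":[0,0,0]}]'
python3 - <<'E'
from h import *
slotpx("top");amap("top",(258,300,112,158),1);amap("scene",(178,212,218,242),1)
for q,z in [("bolt_mid",.07),("pot_mid",.05),("driver_grip",.012)]:
    for r in mark_of("top",q): print(q,np.round(r["conf"],2),np.round(ray("top",r["location"],z),4))
E
```

```text
t: 33.9
eef_pos: [0.5771, -0.2893, 0.1892]
ee_rot: [3.14, 0.001, -1.488]
force: [-0.0, 0.2, 0.6]
width: 0.0006
gripper_force: 0.0
near -y [290.2 150.9]
near +y [266.8 152.2]
far -y [287.4 115.8]
floor near -y [288.4 155.7]
floor far -y [285.8 122.3]
cols 258 300 step 1
112 ..........................................
113 ..........................................
114 ..........................................
115 ..........................................
116 ..........................................
117 ..........................................
118 ..........................................
119 ..........................................
120 ..........................................
121 ..........................................
122 .........................yyy..............
123 ........yyyyyyyyyyyyyyyyyyyyy.............
124 ........yyyyyyyyyyyyyyyyyyyyy.............
125 ........yyyyyyyyyyyyyyyyyyyyy.............
126 ........yyyyyyyyyyyyyyyyyyyyy.............
127 ........yyyyyyyyyyyyyyyyyyyyy.............
128 ........yyyyyyyyyyyyyyyyyyyyy.............
129 ........yyyyyyyyyyyyyyyyyyy
[... 1781 characters left out ...]
229 .................gggggg...........
230 ................+++ggg+...........
231 .........##########++.............
232 .......##############.............
233 .....+##############..............
234 .....######++++###+...............
235 ....######+++++##.................
236 ....+##########+..................
237 ....+#########+...................
238 .....+#######+....................
239 ......+#####......................
240 .......++#........................
241 ..................................
bolt_mid 0.55 [ 0.5414 -0.0169  0.07  ]
bolt_mid 0.5 [ 0.4887 -0.0143  0.07  ]
bolt_mid 0.18 [ 0.6012 -0.0219  0.07  ]
pot_mid 0.76 [0.5794 0.2048 0.05  ]
pot_mid 0.69 [ 0.4949 -0.0182  0.05  ]
```

```bash
python3 -c "
from station import *
print(job_done())"
```

```text
the job is handed in; nothing more can be done
None
```

All three washers are in the slot and the job is handed in at about 34 s; the last check showed the bolt and glue pot unmoved, the screwdriver unmoved when last visible at about 28 s (the arm hid it later), the third washer needed a nudge to lie flat, and I viewed 12 pictures against the limit of 10.

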